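Cure the rocking coffee-machine plate

TASK

The aluminium plate that the coffee machine stands on rocks at one corner. Press down on its corners with the fingertips, one after another, until you find the one that gives, then press down the red shim tab beside that corner until it lies flat, and move clear. Leave the other three shims standing, do not lift or shift the plate, and leave the things around it alone.

Things in the scene. Friction and masses are not known exactly. Their poses are not given: they have to be found in the camera images.
- stand: The stand, fixed to the bench: a dark steel base slab 180 x 310 x 12 mm carrying everything else of the mechanism. Origin at the centre of its underside on the bench; x points to its far side, y to its left (long) side, z up. The plate rests on it on four black rubber feet, 20 mm across, 62 mm either way in x and 66 mm either way in y from the centre. Low lugs at the middle of each side keep the plate from sliding.
- plate: The plate: a loose aluminium plate 160 (x) x 180 (y) x 10 mm, 0.65 to 1.05 kg, with a black disc at its middle, lying level on the four feet. Origin at the centre of its underside, 34 mm above the bench; axes as the stand's. Three of its corners are firm; one, any of the four and not told by looks, rocks: its foot is sprung and gives 5 mm (it starts to move at about 2 N and is at the bottom at about 4 N) and comes back up when released.
- corner_nl (a point): The point on the plate's top face right over its near left foot, marked by a dark 12 mm dot, 44 mm above the bench while nothing is pressed: the place to press to test this corner. (Near and left as seen from the robot.)
- corner_nr (a point): The point on the plate's top face right over its near right foot, marked by a dark 12 mm dot, 44 mm above the bench while nothing is pressed: the place to press to test this corner. (Near and left as seen from the robot.)
- corner_fl (a point): The point on the plate's top face right over its far left foot, marked by a dark 12 mm dot, 44 mm above the bench while nothing is pressed: the place to press to test this corner. (Near and left as seen from the robot.)
- corner_fr (a point): The point on the plate's top face right over its far right foot, marked by a dark 12 mm dot, 44 mm above the bench while nothing is pressed: the place to press to test this corner. (Near and left as seen from the robot.)
- shim_nl (a joint): Angle of the red shim tab beside the near left corner, rad: about 0 to 0.1 at the start (standing up, sloping up and outwards), 0.6 when flat (level). It is a see-saw: pressing its outer end down brings its inner end up under the plate's edge. Stiff hinge (0.12 N m): it stays where it is left.
- shim_nr (a joint): Angle of the red shim tab beside the near right corner, rad: about 0 to 0.1 at the start (standing up, sloping up and outwards), 0.6 when flat (level). It is a see-saw: pressing its outer end down brings its inner end up under the plate's edge. Stiff hinge (0.12 N m): it stays where it is left.
- shim_fl (a joint): Angle of the red shim tab beside the far left corner, rad: about 0 to 0.1 at the start (standing up, sloping up and outwards), 0.6 when flat (level). It is a see-saw: pressing its outer end down brings its inner end up under the plate's edge. Stiff hinge (0.12 N m): it stays where it is left.
- shim_fr (a joint): Angle of the red shim tab beside the far right corner, rad: about 0 to 0.1 at the start (standing up, sloping up and outwards), 0.6 when flat (level). It is a see-saw: pressing its outer end down brings its inner end up under the plate's edge. Stiff hinge (0.12 N m): it stays where it is left.
- tab_nl (a point): Point on the top face of the near left shim's tab, in the middle of its 24 mm width, 36 mm outwards of its hinge (the tab's outer end is 9 mm further out): the place to press, straight down. The hinge runs along the stand's x, 32 mm above the bench, 100 mm from the stand's centre line, level in x with its foot. This point is about 53 mm above the bench when up and 33 mm when flat, where the tab lies on a stop; pressing takes about 4 N and firm resistance marks the end.
- tab_nr (a point): Point on the top face of the near right shim's tab, in the middle of its 24 mm width, 36 mm outwards of its hinge (the tab's outer end is 9 mm further out): the place to press, straight down. The hinge runs along the stand's x, 32 mm above the bench, 100 mm from the stand's centre line, level in x with its foot. This point is about 53 mm above the bench when up and 33 mm when flat, where the tab lies on a stop; pressing takes about 4 N and firm resistance marks the end.
- tab_fl (a point): Point on the top face of the far left shim's tab, in the middle of its 24 mm width, 36 mm outwards of its hinge (the tab's outer end is 9 mm further out): the place to press, straight down. The hinge runs along the stand's x, 32 mm above the bench, 100 mm from the stand's centre line, level in x with its foot. This point is about 53 mm above the bench when up and 33 mm when flat, where the tab lies on a stop; pressing takes about 4 N and firm resistance marks the end.
- tab_fr (a point): Point on the top face of the far right shim's tab, in the middle of its 24 mm width, 36 mm outwards of its hinge (the tab's outer end is 9 mm further out): the place to press, straight down. The hinge runs along the stand's x, 32 mm above the bench, 100 mm from the stand's centre line, level in x with its foot. This point is about 53 mm above the bench when up and 33 mm when flat, where the tab lies on a stop; pressing takes about 4 N and firm resistance marks the end.
- mug: White mug, 76 mm across, 85 mm high, beyond the stand on its far side. Origin at the centre of its underside. Bystander.
- jar: Amber coffee jar with red lid, 68 mm across, 95 mm high, beyond the stand on its far side. Origin at the centre of its underside. Bystander.
- tin: Blue tin, 68 mm across, 90 mm high, left of the stand. Origin at the centre of its underside. Bystander.
- spoon: Steel spoon 160 mm long, lying right of the stand. Origin under its middle. Bystander.
There are look-alikes about, which are no part of the job. Of the things that look like the plate, the largest one is meant.

How it is judged:
By the outcome, as a careful person would: the job done as asked, in the order asked, and still so for the second after the job is handed in, with the robot touching nothing.
It also fails if it takes over 53 s, if anything falls off the work surface, if the arm or the gripper's body presses on something with over 40 N, if the wrist force passes 120 N, or if a joint passes its speed limit or range.

ROBOT

A 7-joint arm with a two-finger parallel gripper is mounted at the origin on the work surface. World frame = base frame: x ahead of the robot, y to its left, z up, the work surface at z = 0. Lengths are in m, angles in rad, forces in N, time in s.
With the tool pointing down it reaches from about 0.425 to 0.825 m from the base axis. Payload 3.6 kg.
Tool frame: the origin (TCP) lies midway between the tips of the shut fingers; the grasp point (between the pads) lies 19 mm behind it; z points along the fingers, y is the line along which they close (so a half turn about z gives the same grasp; the last joint's range is limited). The gripper opens to 93 mm and grips with 3 to 60 N. Pads are 15 mm wide; open, the fingers measure 128 mm over their backs; the gripper's body (75 mm by 188 mm) begins 65 mm behind the grasp point.
Start: joints at [-0.026, 0.615, -0.013, 1.423, 0.008, 1.103, -0.04], TCP at [0.65, 0, 0.219] pointing down, gripper open.
Joint ranges: [-3.12, 3.12], [-0.3, 2.06], [-1.34, 1.32], [0.26, 2.42], [-1.36, 4.5], [0.01, 1.98], [-2.84, 2.84]. Speed limits (rad/s): [2.79, 2.79, 3.14, 3.14, 3.14, 3.14, 3.14].

INTERFACE

Orientations are given as a unit quaternion [x, y, z, w].
In Python, from workcell import * gives the robot as it stands.
- The arm moves only by the tool apply_moves, never from a script. Its argument "rows" is a list of rows, each a list of 7 numbers: the turn, a rotation vector about the world's x, y, z normalised to -1 to 1, where 1 is 60 degrees, then the shift along the world's x, y, z normalised to -1 to 1, where 1 is 0.6 m, then the closure, from -1 (fully open) to 1 (shut). A call has exactly 10 rows; each row is the pose to reach, as a shift and turn from the pose commanded when the call began; what a row does not reach only later rows make up. A row lasts 1/8 s, in which the tool goes at most 62.5 mm and 10.7 degrees, less where a joint would pass 70% of its speed; a pose out of reach is approached as far as the arm can. A call with a number of a shift or a turn outside -1 to 1 is refused whole. A call with a gripper value outside its range is refused whole. The fingers move at their own pace and stop on an object; the grip force is fixed at half the most. Time passes only in rows, so rows that repeat a pose let the fingers close, or fill a call up. It gives the time, the measured TCP pose, the force, the opening and the grip force at its end, in the units of the state.
- get_obs(): the state, without advancing time (a new reading comes with each control period).
- read_camera(name): name is "scene" or "side" or "wrist"; returns a dict with "image" (400x640x3 uint8, red, green, blue), "camera_matrix" (3x3 intrinsics, pixels), "R" (3x3) and "t" (3): a world point X has camera coordinates R X + t. Camera axes: x right, y down, z forward; pixel columns grow to the right and rows downward; lengths in m; the calibration is good to about 2 mm. The wrist camera is an equidistant fisheye: a pixel r from the principal point sees the ray r / f radians off the axis. A picture is of the moment at which its call begins. There is no depth.
- close_job(): hands the job in; it is judged then, once.
The state is a dict: "clock": time; "q": joint angles; "joint_velocities": joint speeds; "effort": joint torques, N m; "eef_pos": TCP position; "tcp_rot": TCP orientation; "contact_force": force on the tool from outside, world axes, zero at the start; "torque": the same for the moment, N m; "grip_width": finger opening in m; "grip_force": force on a finger pad.
Only numpy, scipy, OpenCV 4.12 (cv2) and the standard library are available. Lean on these libraries where they do the work, as an engineer would, in place of code of your own. Each camera call takes 0.05 s, during which the arm holds its last target. There are 200 camera calls.

## Working session

There is one attempt and no reset: what is moved stays moved. The work goes in short steps, Python scripts to look and compute and a tool call to move; the robot and the scene stay as the last step left them, time stands still between calls to the robot, and variables do not carry over. Pictures are saved under pics/ and viewed, at most 10 in all, crops included, and the job is handed in when it is done.

Besides the shell and the picture viewer there is one more tool, called after "Emit:" by a JSON object that holds its "fn" and its "kwargs". apply_moves: Moves the arm, as the interface text tells. Scaled input: -1 to 1 covers 0.6 m each way for a shift and 60 degrees each way for a turn. Its arguments: {"type":"object","properties":{"rows":{"type":"array"}},"required":["rows"]}

```bash
mkdir -p pics; ls
python3 - <<'E'
from workcell import *
import cv2,pickle
d={}
for n in("scene","side"):
    c=read_camera(n);d[n]=c;cv2.imwrite(f"pics/{n}0.png",c["image"][:,:,::-1])
pickle.dump(d,open("cams.pkl","wb"))
o=get_obs();print(o)
E
```

```text
pics
{'clock': 0.1, 'q': array([-0.02651392,  0.6158099 , -0.01259203,  1.42474149,  0.00806976,
        1.10339546, -0.04043329]), 'joint_velocities': array([-1.06411920e-03, -1.30829938e-03, -5.22134467e-05, -4.60798027e-03,
       -5.03425031e-04, -7.08650173e-04, -3.81010798e-05]), 'effort': array([ 9.60165453e-04, -4.60037935e+01,  2.10206788e-01, -1.66244763e+01,
       -6.11468428e-02,  1.69380486e-02,  1.02607953e-04]), 'eef_pos': array([6.49285168e-01, 1.55374367e-05, 2.17604319e-01]), 'tcp_rot': array([ 0.70710191,  0.70711072, -0.00082036, -0.00080926]), 'contact_force': array([-0.40132917,  0.78461753,  0.31354826]), 'torque': array([-0.01683498, -0.04287877,  0.00822864]), 'grip_force': 0.0, 'grip_width': 0.09286668769066624}
```

View pics/scene0.png

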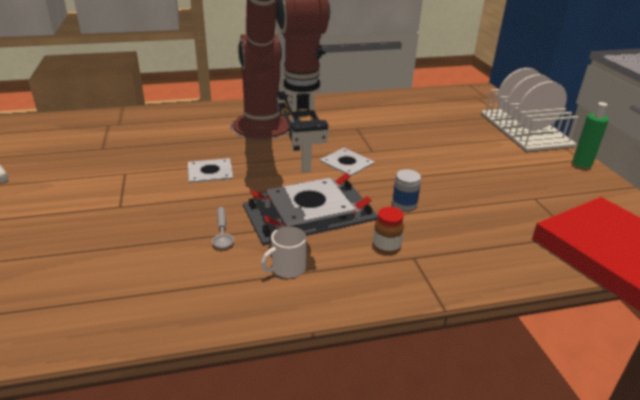

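View pics/side0.png

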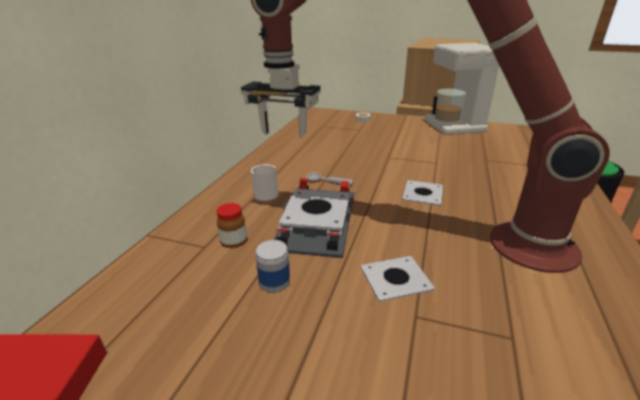

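Scene: stand at about (312,205), mug (288,252), jar (389,230), tin (406,190), spoon (222,230). Side: stand at about (317,215). Next I enlarge both and take a wrist view.

Run:
```python
from workcell import *
import cv2,pickle,numpy as np
d=pickle.load(open("cams.pkl","rb"))
a=d["scene"]["image"][165:245,235:385];b=d["side"]["image"][165:260,265:365]
a=cv2.resize(a,None,fx=5,fy=5,interpolation=cv2.INTER_CUBIC)
cv2.imwrite("pics/sc1.png",a[:,:,::-1])
b=cv2.resize(b,None,fx=6,fy=6,interpolation=cv2.INTER_CUBIC)
cv2.imwrite("pics/si1.png",b[:,:,::-1])
c=read_camera("wrist");d["wrist"]=c;cv2.imwrite("pics/w0.png",c["image"][:,:,::-1])
pickle.dump(d,open("cams.pkl","wb"))
for n in d:print(n,d[n]["camera_matrix"].tolist(),(-d[n]["R"].T@d[n]["t"]).round(3))
```

```text
scene [[518.2911926602967, 0.0, 309.7492421474928], [0.0, 518.2911926602967, 188.82481878207793], [0.0, 0.0, 1.0]] [ 1.626 -0.209  0.776]
side [[368.0004237821578, 0.0, 324.61605165356735], [0.0, 368.0004237821578, 198.8085648230592], [0.0, 0.0, 1.0]] [0.263 0.85  0.552]
wrist [[309.70691628693146, 0.0, 323.62414540546285], [0.0, 309.70691628693146, 203.20472707935426], [0.0, 0.0, 1.0]] [0.649 0.075 0.383]
```

View pics/sc1.png

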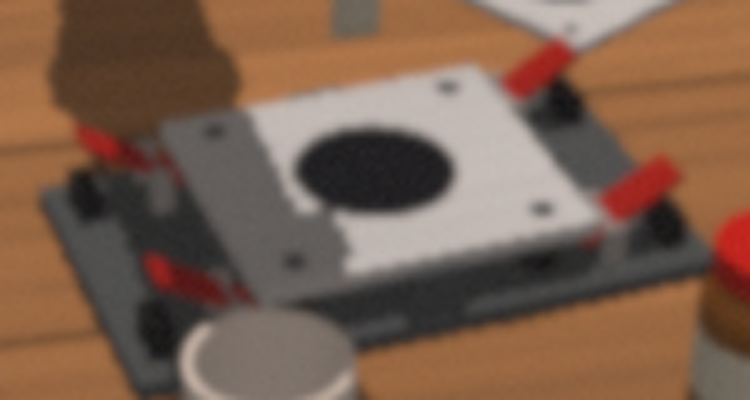

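View pics/w0.png

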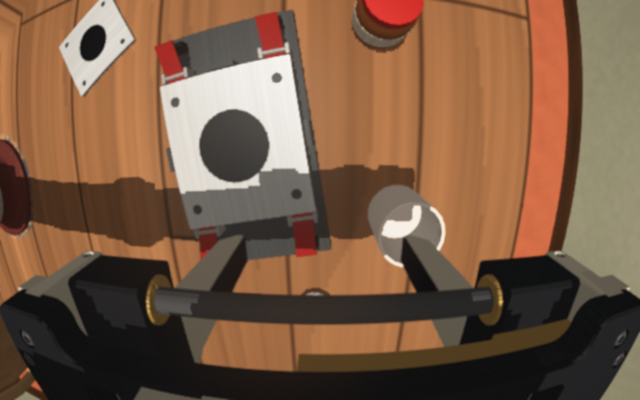

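Scene crop: dots nr (213,131), nl (447,87), fl (542,208), fr (294,261). Wrist view: dots nl (175,102), fl (277,77), fr (297,194), nr (197,209); mug at (405,225), jar (388,15). Now I fit the stand pose.

```bash
cat > h.py <<'E'
import numpy as np,pickle,cv2
from scipy.optimize import least_squares
d=pickle.load(open("cams.pkl","rb"))
def proj(c,X):
    p=np.atleast_2d(X)@c["R"].T+c["t"];K=c["camera_matrix"];f=K[0,0]
    if c is d["wrist"]:
        r=np.hypot(p[:,0],p[:,1]);th=np.arctan2(r,p[:,2])
        return K[:2,2]+f*(th/r)[:,None]*p[:,:2]
    return K[:2,2]+f*p[:,:2]/p[:,2:]
C={'nl':(-1,1),'nr':(-1,-1),'fl':(1,1),'fr':(1,-1)}
def pts(s,dy,z):
    x,y,a=s;c,n=np.cos(a),np.sin(a)
    return np.array([[x+c*62*u/1e3-n*v*dy,y+n*62*u/1e3+c*v*dy,z] for u,v in C.values()])
E
python3 - <<'E'
from h import *
sc=np.array([(447,87),(213,131),(542,208),(294,261)])/5+[235,165]-.4
w=np.array([(175,102),(197,209),(277,77),(297,194)])
def go(cs):
    f=lambda s:np.concatenate([(proj(d[n],pts(s,.066,.044))-m).ravel() for n,m in cs])
    r=least_squares(f,[.6,.1,.1]);print(r.x.round(4),r.fun.round(1));return r.x
go([("scene",sc)]);go([("wrist",w)])
s=go([("scene",sc),("wrist",w)])
print("corners",pts(s,.066,.044).round(4).tolist());print("tabs",pts(s,.1297,.053).round(4).tolist(),"flat",pts(s,.136,.033).round(4).tolist())
def tri(ps,z=None):
    f=lambda X:np.concatenate([proj(d[n],X)[0]-m for n,m in ps])
    r=least_squares(f,[.6,.1,.05]);return r.x.round(3),r.fun.round(1)
for n in d:print(n,proj(d[n],pts(s,.1297,.053)).round(0).tolist())
def atz(n,m,z):return least_squares(lambda q:proj(d[n],[*q,z])[0]-m,[.6,.1]).x.round(3)
print("mug",atz("wrist",(406,215),.085),"jar",atz("wrist",(395,10),.095),"tin scene",atz("scene",(407,176),.09),"spoon",atz("scene",(222,240),0),atz("scene",(221,210),0))
E
```

```text
[0.5486 0.0434 0.1544] [-0.1 -0.1  0.1  0.  -0.   0.1  0.  -0. ]
[0.546  0.0461 0.1519] [ 0.1 -0.3  0.5  0.1 -0.1  0.4 -0.4 -0.3]
[0.5462 0.0457 0.1521] [ 0.6 -0.6  0.8 -0.6  0.6 -0.4  0.7 -0.7  0.2  0.1  0.6  0.4 -0.   0.7
 -0.3  0. ]
corners [[0.4749, 0.1016, 0.044], [0.4949, -0.0289, 0.044], [0.5974, 0.1204, 0.044], [0.6174, -0.0101, 0.044]]
tabs [[0.4652, 0.1645, 0.053], [0.5045, -0.0919, 0.053], [0.5878, 0.1833, 0.053], [0.6271, -0.0731, 0.053]] flat [[0.4643, 0.1708, 0.033], [0.5055, -0.0981, 0.033], [0.5868, 0.1895, 0.033], [0.628, -0.0793, 0.033]]
scene [[346.0, 174.0], [254.0, 192.0], [367.0, 198.0], [269.0, 218.0]]
side [[333.0, 232.0], [345.0, 182.0], [282.0, 228.0], [304.0, 179.0]]
wrist [[165.0, 50.0], [209.0, 260.0], [267.0, 22.0], [306.0, 248.0]]
mug [ 0.734 -0.022] jar [0.715 0.183] tin scene [0.562 0.298] spoon [ 0.621 -0.187] [ 0.493 -0.18 ]
```

Emit:
{"fn": "apply_moves", "kwargs": {"rows": [[0,0,0.05,-0.08,0.045,0,1],[0,0,0.1,-0.16,0.09,0,1],[0,0,0.145,-0.24,0.135,0,1],[0,0,0.145,-0.29,0.169,-0.05,1],[0,0,0.145,-0.291,0.169,-0.12,1],[0,0,0.145,-0.291,0.169,-0.19,1],[0,0,0.145,-0.291,0.169,-0.24,1],[0,0,0.145,-0.291,0.169,-0.26,1],[0,0,0.145,-0.291,0.169,-0.265,1],[0,0,0.145,-0.291,0.169,-0.265,1]]}}

```text
clock: 1.4
eef_pos: [0.4761, 0.1016, 0.0604]
tcp_rot: [0.651, 0.759, 0.001, 0.0]
contact_force: [-0.0, 0.2, -0.7]
grip_width: 0.0011
grip_force: 0.0
```

Emit:
{"fn": "apply_moves", "kwargs": {"rows": [[0,0,0,0,0,-0.01,1],[0,0,0,0,0,-0.018,1],[0,0,0,0,0,-0.022,1],[0,0,0,0,0,-0.024,1],[0,0,0,0,0,-0.026,1],[0,0,0,0,0,-0.027,1],[0,0,0,0,0,-0.028,1],[0,0,0,0,0,-0.029,1],[0,0,0,0,0,-0.03,1],[0,0,0,0,0,-0.03,1]]}}

```text
clock: 2.65
eef_pos: [0.4754, 0.1014, 0.0442]
tcp_rot: [0.651, 0.759, 0.0, 0.0]
contact_force: [-3.9, -0.8, 21.9]
grip_width: 0.0005
grip_force: 10.9
```

Run:
```python
from workcell import *
import cv2
print(get_obs()["contact_force"],get_obs()["eef_pos"])
c=read_camera("wrist")["image"];cv2.imwrite("pics/w1.png",c[:,:,::-1])
```

```text
[-3.87156024 -0.84529691 21.94910178] [0.47542215 0.10144397 0.04420182]
```

View pics/w1.png

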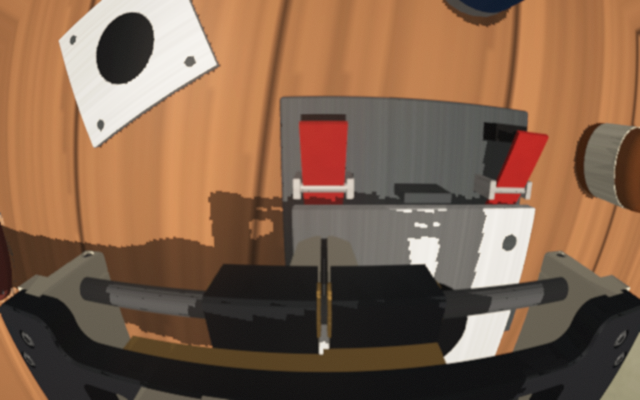

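Wrist view: the tips are centred on the near left dot, with both left tabs (325,155) and (522,165) standing. It gave 22 N at z 0.044, so that corner is firm. Next is nr.

Emit:
{"fn": "apply_moves", "kwargs": {"rows": [[0,0,0,0,0,0.03,1],[0,0,0,0.01,-0.07,0.03,1],[0,0,0,0.023,-0.15,0.03,1],[0,0,0,0.033,-0.2175,0.03,1],[0,0,0,0.033,-0.2175,0.022,1],[0,0,0,0.033,-0.2175,0.012,1],[0,0,0,0.033,-0.2175,0.006,1],[0,0,0,0.033,-0.2175,0.003,1],[0,0,0,0.033,-0.2175,0.001,1],[0,0,0,0.033,-0.2175,0,1]]}}

```text
clock: 3.95
eef_pos: [0.4948, -0.0273, 0.0442]
tcp_rot: [0.65, 0.76, 0.0, -0.0]
contact_force: [-6.1, 0.1, 26.4]
grip_width: -0.0
grip_force: 13.3
```

Firm. Next fr: shift (+0.1225, +0.0188).

Emit:
{"fn": "apply_moves", "kwargs": {"rows": [[0,0,0,0,0,0.03,1],[0,0,0,0.07,0.01,0.03,1],[0,0,0,0.14,0.021,0.03,1],[0,0,0,0.204,0.031,0.03,1],[0,0,0,0.204,0.031,0.022,1],[0,0,0,0.204,0.031,0.012,1],[0,0,0,0.204,0.031,0.006,1],[0,0,0,0.204,0.031,0.003,1],[0,0,0,0.204,0.031,0.001,1],[0,0,0,0.204,0.031,0,1]]}}

```text
clock: 5.2
eef_pos: [0.6169, -0.0106, 0.0419]
tcp_rot: [0.651, 0.759, -0.0, -0.0]
contact_force: [-3.2, 0.6, 4.2]
grip_width: 0.0005
grip_force: 2.2
```

Emit:
{"fn": "apply_moves", "kwargs": {"rows": [[0,0,0,0,0,-0.001,1],[0,0,0,0,0,-0.002,1],[0,0,0,0,0,-0.003,1],[0,0,0,0,0,-0.004,1],[0,0,0,0,0,-0.005,1],[0,0,0,0,0,-0.005,1],[0,0,0,0,0,-0.005,1],[0,0,0,0,0,-0.005,1],[0,0,0,0,0,-0.005,1],[0,0,0,0,0,-0.005,1]]}}

```text
clock: 6.45
eef_pos: [0.6174, -0.0107, 0.0398]
tcp_rot: [0.651, 0.759, -0.0, -0.0]
contact_force: [-5.4, -0.9, 10.1]
grip_width: 0.0005
grip_force: 5.2
```

The far right corner gives about 5 mm. I lift, cross to its tab and press it down.

Emit:
{"fn": "apply_moves", "kwargs": {"rows": [[0,0,0,0,0,0.03,1],[0,0,0,0,0,0.07,1],[0,0,0,0.009,-0.06,0.07,1],[0,0,0,0.0175,-0.112,0.07,1],[0,0,0,0.0175,-0.112,0.05,1],[0,0,0,0.0175,-0.112,0.035,1],[0,0,0,0.0175,-0.112,0.022,1],[0,0,0,0.0175,-0.112,0.012,1],[0,0,0,0.0175,-0.112,0.004,1],[0,0,0,0.0175,-0.112,0,1]]}}

```text
clock: 7.7
eef_pos: [0.6286, -0.0768, 0.0386]
tcp_rot: [0.651, 0.759, 0.001, 0.0]
contact_force: [1.6, -2.0, 3.4]
grip_width: 0.0004
grip_force: 1.5
```

Emit:
{"fn": "apply_moves", "kwargs": {"rows": [[0,0,0,0,0,-0.002,1],[0,0,0,0,0,-0.004,1],[0,0,0,0,0,-0.006,1],[0,0,0,0,0,-0.008,1],[0,0,0,0,0,-0.009,1],[0,0,0,0,0,-0.01,1],[0,0,0,0,0,-0.011,1],[0,0,0,0,0,-0.012,1],[0,0,0,0,0,-0.012,1],[0,0,0,0,0,-0.012,1]]}}

```text
clock: 8.95
eef_pos: [0.6286, -0.077, 0.0334]
tcp_rot: [0.651, 0.759, 0.001, 0.0]
contact_force: [-0.9, 0.7, 12.7]
grip_width: 0.0005
grip_force: 5.9
```

Emit:
{"fn": "apply_moves", "kwargs": {"rows": [[0,0,0,0,0,-0.001,1],[0,0,0,0,0,-0.002,1],[0,0,0,0,0,-0.0025,1],[0,0,0,0,0,-0.0025,1],[0,0,0,0,0,-0.0025,1],[0,0,0,0,0,-0.0025,1],[0,0,0,0,0,-0.0025,1],[0,0,0,0,0,-0.0025,1],[0,0,0,0,0,-0.0025,1],[0,0,0,0,0,-0.0025,1]]}}

```text
clock: 10.2
eef_pos: [0.6286, -0.077, 0.0332]
tcp_rot: [0.651, 0.759, 0.001, 0.0]
contact_force: [-3.2, 0.8, 18.7]
grip_width: 0.0005
grip_force: 9.1
```

Emit:
{"fn": "apply_moves", "kwargs": {"rows": [[0,0,0,0,0,0.03,1],[0,0,0,0,0,0.1,1],[0,0,0,0,0,0.18,1],[0,0,0,0,0,0.26,1],[0,0,0,0,0,0.3,1],[0,0,0,-0.05,0.06,0.3,1],[0,0,0,-0.1,0.12,0.3,1],[0,0,0,-0.1,0.12,0.3,1],[0,0,0,-0.1,0.12,0.3,1],[0,0,0,-0.1,0.12,0.3,1]]}}

```text
clock: 11.45
eef_pos: [0.5684, -0.0072, 0.2095]
tcp_rot: [0.652, 0.758, -0.001, 0.0]
contact_force: [-0.6, -0.1, -0.2]
grip_width: 0.0006
grip_force: 0.0
```

Run:
```python
from workcell import *
import cv2,numpy as np
a=read_camera("scene")["image"][165:245,235:385];w=read_camera("wrist")["image"]
b=read_camera("side")["image"][165:260,265:365]
r=lambda i,s:cv2.resize(i,s,interpolation=cv2.INTER_CUBIC)
cv2.imwrite("pics/end.png",np.vstack([np.hstack([r(a,(440,235)),r(b,(248,235))]),r(w,(688,360))[:,:]])[:,:,::-1])
```

```text
(no output)
```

View pics/end.png

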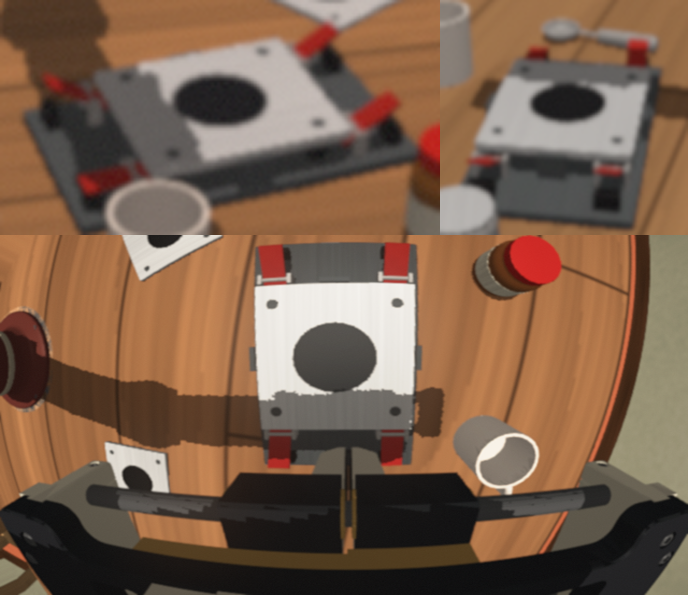

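The far right tab now lies flat (scene crop, 105,180). The other three tabs still stand, and the plate and the things around it have not moved.

```bash
python3 -c "
from workcell import *
print(close_job())"
```

```text
the job is handed in; nothing more can be done
None
```

The far right corner was the one that gave (about 5 mm; near left and near right were firm, and far left was not pressed), so I pressed its shim flat, left the other three standing, moved the arm clear and handed the job in.

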